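Seat two lens blanks in their tray cells

TASK

Two round lens blanks lie loose on the deck of the wooden lens tray. Push each one over the deck with the fingertips until it drops into the round cell that fits it, the larger blank into the larger cell and the smaller blank into the smaller cell, so that both lie flat on the cell floors. Slide them only: do not pick them up or push them off the tray, and leave the other things on the bench where they are.

Things in the scene. Friction and masses are not known exactly. Their poses are not given: they have to be found in the camera images.
- lens_tray: Wooden board screwed to the bench, it cannot move: 150 mm (its x) by 270 mm (its y), 20 mm thick, with two round, flat-floored cells 6 mm deep sunk in its top and no raised edge anywhere. Origin at the centre of its underside, on the bench top; z up, so its top face (the deck) is at z = 20 mm. Between the cells the deck is plain and flat.
- large_cell (a point): Centre of the floor of the larger cell, 63 mm in diameter, 6 mm below the deck, 85 mm from the tray's centre along the tray's +y. The floor is dark.
- small_cell (a point): Centre of the floor of the smaller cell, 57 mm in diameter, 6 mm below the deck, 85 mm from the tray's centre along the tray's -y. The floor is dark.
- large_lens: Larger lens blank: clear round flat disc, 59 mm in diameter, 8 mm thick, about 20 g, loose. Origin at the centre of its underside, z up along its axis. It starts lying on the deck between the two cells, beside the small one, on the robot's side or on the far side of it. Seated in its cell it stands 2 mm above the deck.
- small_lens: Smaller lens blank: clear round flat disc, 53 mm in diameter, 7 mm thick, about 17 g, loose. Origin at the centre of its underside, z up along its axis. It starts lying on the deck between the two cells, beside the large one. Seated in its cell it stands 1 mm above the deck.
- tape_roll: Bystander: roll of paper tape lying flat on the bench right of the tray, 70 mm in diameter, 19 mm high. Origin at the centre of its underside.
- brass_gauge: Bystander: brass ring lying flat on the bench behind the tray, 32 mm in diameter, 9 mm high. Origin at the centre of its underside.
- card_box: Bystander: small white card box on the bench further right, 47 x 62 x 26 mm. Origin at the centre of its underside.
Things that resemble listed ones, but are neither listed nor needed, are in the scene too. What is shaped like the large_lens but orange or red is not meant.

How it is judged:
By the outcome, as a careful person would: the job done as asked, in the order asked, and still so for the second after the job is handed in, with the robot touching nothing.
It also fails if it takes over 45 s, if anything falls off the work surface, if the arm or the gripper's body presses on something with over 40 N, if the wrist force passes 120 N, or if a joint passes its speed limit or range.

ROBOT

A 6-joint arm with a two-finger parallel gripper is mounted at the origin on a cart in front of the work surface, level with it; the furniture and walls round the work are solid. World frame = base frame: x ahead of the robot, y to its left, z up, the work surface at z = 0. Lengths are in m, angles in rad, forces in N, time in s.
With the tool pointing down it reaches from about 0.325 to 0.85 m from the base axis. Payload 15.5 kg.
Tool frame: the origin (TCP) lies at the very end of the fingers, on their centre line; the grasp point (between the pads) lies 19 mm behind it (ctrl.pinch_z is the distance from the TCP to the grasp point, in m); z points along the fingers, y is the direction in which the jaws open and shut (so a half turn about z gives the same grasp; the last joint's range is limited). The gripper opens to 91 mm and grips with 3 to 60 N. Pads are 32 mm wide; open, the fingers measure 118 mm over their backs; the gripper's body (76 mm by 178 mm) begins 60 mm behind the grasp point.
Start: joints at [1.087, 0.494, 1.345, -0, 1.302, -0.096], TCP at [0.236, 0.579, 0.214] pointing down, gripper open.
Joint ranges: [-2.91, 2.91], [-0.82, 2.16], [0.22, 2.67], [-1.22, 4.37], [0.12, 2.79], [-3.08, 3.08]. Speed limits (rad/s): [1.89, 1.89, 2.57, 3.01, 3.01, 3.01].

INTERFACE

Orientations are given as a unit quaternion [w, x, y, z].
In Python, from bench import ctrl gives the robot as it stands. Calls block until the motion is done:
- ctrl.move_pose(position, orientation): joint-space move of the TCP to a pose.
- ctrl.servo_line(position, rot=None, velocity=0.15, guard=None): straight line of the TCP; rot=None keeps the orientation; velocity is the mean speed in m/s. With guard (N) it stops when the force on the tool has changed by that much, and returns True; else False.
- ctrl.movej(angles): joint-space move.
- ctrl.set_gripper(opening): finger opening in m; the grip force is fixed at half the most; returns when the fingers have stopped.
- ctrl.dwell(seconds).
- ctrl.ik(position, orientation): joint angles nearest the present ones, or None.
- ctrl.get_image(name): name is "side" or "top" or "wrist"; returns a dict with "frame" (400x640x3 uint8, red, green, blue), "mtx" (3x3 intrinsics, pixels), "extrinsics" (4x4, takes a point from camera to world coordinates). Camera axes: x right, y down, z forward; pixel columns grow to the right and rows downward; lengths in m; the calibration is good to about 2 mm. A picture is of the moment at which its call begins. There is no depth.
A pose or a line that the arm cannot do raises ctrl.IKError and nothing moves.
- ctrl.job_done(): hands the job in, once; it reports no verdict.
Trained networks look in a picture, given as the dict that the camera call returned (one of the last four; its "shot" number tells which), for a name from the list of things; names that differ only in an ending like _2 or _b are one class to them, and where a whole thing is asked for, a point or a joint stands for the part that bears it (a point fixed in the world has none). Each returns a list of dicts, best first, with "p" (0 to 1); they miss things now and then, are a little off and sometimes report something else, mostly with a low value. They report only what shows in the picture. A call takes as long as a camera call. They do not tell look-alikes from the thing itself.
- ctrl.spot_in(picture, label): "centre" ([column, row] in pixels, amid what is visible of it).
- ctrl.cut_out(picture, label): "mask" (400x640 bool, what is visible of it) and "centre" ([column, row] in pixels, amid what is visible of it).
- ctrl.pinpoint(picture, label): "centre" ([column, row] in pixels: a listed point, or the origin of a listed thing).
Readings, each from a call of its own:
- ctrl.get_clock(): time.
- ctrl.get_joints(): joint angles.
- ctrl.get_joint_vel(): joint speeds.
- ctrl.get_joint_torque(): joint torques, N m.
- ctrl.get_position(): TCP position.
- ctrl.get_orientation(): TCP orientation.
- ctrl.get_ft_force(): force on the tool from outside, world axes, zero at the start.
- ctrl.get_moment(): the same for the moment, N m.
- ctrl.get_grip_width(): finger opening in m.
Only numpy, scipy, OpenCV 4.12 (cv2) and the standard library are available. Lean on these libraries where they do the work, as an engineer would, in place of code of your own. Each camera call takes 0.05 s, during which the arm holds its last target. There are 200 camera calls.

## Working session

There is one attempt and no reset: what is moved stays moved. The work goes in short steps, each a Python script; the robot and the scene stay as the last script left them, time stands still between calls to the robot, and variables do not carry over. Pictures are saved under pics/ and viewed, about 8 in all and at most 12, crops included, and the job is handed in when it is done.

```bash
mkdir -p pics; cat > h.py <<'E'
import numpy as np, cv2
from bench import ctrl
def ray(pic,px,z):
    K=np.array(pic["mtx"]);T=np.array(pic["extrinsics"])
    d=T[:3,:3]@np.linalg.inv(K)@np.array([px[0],px[1],1.]);o=T[:3,3]
    return o+d*(z-o[2])/d[2]
def proj(pic,p):
    K=np.array(pic["mtx"]);T=np.linalg.inv(np.array(pic["extrinsics"]))
    q=K@(T[:3,:3]@np.array(p)+T[:3,3]);return q[:2]/q[2]
def save(pic,name): cv2.imwrite("pics/"+name,cv2.cvtColor(np.ascontiguousarray(pic["frame"]),cv2.COLOR_RGB2BGR))
E
python3 - <<'E'
from h import *
Z=dict(lens_tray=0,large_cell=.014,small_cell=.014,large_lens=.02,small_lens=.02,tape_roll=0,brass_gauge=0,card_box=0)
for n in("top","side"):
    p=ctrl.get_image(n);save(p,n+"0.png")
    print(n,np.round(np.array(p["extrinsics"])[:3,3],3))
    for l,z in Z.items():
        print(l,[(round(float(r["p"]),2),np.round(r["centre"]).tolist(),np.round(ray(p,r["centre"],z)[:2],4).tolist()) for r in ctrl.pinpoint(p,l)[:3]])
print(ctrl.get_clock(),ctrl.get_orientation())
E
```

```text
top [0.435 0.174 1.028]
lens_tray [(0.7, [281.0, 234.0], [0.4981, 0.2728])]
large_cell [(0.91, [251.0, 228.0], [0.5143, 0.3497])]
small_cell [(0.58, [312.0, 242.0], [0.4778, 0.1907])]
large_lens [(0.76, [253.0, 142.0], [0.7478, 0.3508]), (0.71, [281.0, 217.0], [0.5431, 0.271]), (0.7, [191.0, 209.0], [0.5641, 0.5104])]
small_lens [(0.84, [276.0, 248.0], [0.4607, 0.2832])]
tape_roll []
brass_gauge [(0.42, [274.0, 168.0], [0.6793, 0.2936])]
card_box [(0.65, [439.0, 267.0], [0.4114, -0.1458])]
side [1.149 0.486 1.006]
lens_tray [(0.92, [370.0, 201.0], [0.4987, 0.2777])]
large_cell [(0.93, [395.0, 217.0], [0.5233, 0.3518])]
small_cell [(0.83, [342.0, 180.0], [0.4814, 0.192])]
large_lens [(0.78, [358.0, 207.0], [0.5422, 0.2636]), (0.75, [454.0, 261.0], [0.575, 0.5134]), (0.69, [353.0, 301.0], [0.7619, 0.3544])]
small_lens [(0.6, [377.0, 188.0], [0.4698, 0.2821])]
tape_roll [(0.44, [296.0, 146.0], [0.425, 0.0304])]
brass_gauge [(0.65, [340.0, 260.0], [0.6784, 0.2828])]
card_box [(0.59, [244.0, 120.0], [0.4099, -0.1441])]
0.9 [-3.04033661e-06  1.92690767e-01  9.81259532e-01  8.97693099e-06]
```

```bash
python3 -c "
import cv2
a=cv2.imread('pics/top0.png')[110:310,150:470];b=cv2.imread('pics/side0.png')[100:300,230:550]
cv2.imwrite('pics/c0.png',cv2.resize(cv2.vconcat([a,b]),None,fx=1.5,fy=1.5,interpolation=2))"
```

```text
(no output)
```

View pics/c0.png

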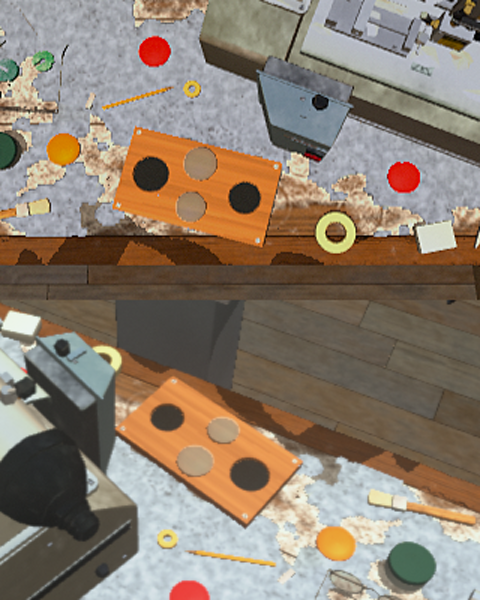

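The top view shows the tray, with the large lens at about (282,218), the small lens at (276,247), the cells at (251,228) and (312,242), and a tall grey machine to the right and behind. The orange and red discs are decoys. Next I'll look from closer with the wrist camera.

```bash
cat >> h.py <<'E'
from scipy.spatial.transform import Rotation as R
def quat(d,pos):
    """tool down, tool x along +-d; the sign with the smaller joint move"""
    best=None
    for s in(1,-1):
        x=np.array([d[0],d[1],0])*s/np.hypot(*d);z=np.array([0,0,-1.]);y=np.cross(z,x)
        q=R.from_matrix(np.c_[x,y,z]).as_quat();q=q[[3,0,1,2]]
        j=ctrl.ik(list(pos),list(q))
        if j is None: continue
        c=np.abs(np.array(j)-ctrl.get_joints()).max()
        if best is None or c<best[0]: best=(c,q)
    return list(best[1])
def look(n="wrist",labels=("large_cell","small_cell","large_lens","small_lens")):
    p=ctrl.get_image(n);Z=dict(large_cell=.014,small_cell=.014,large_lens=.02,small_lens=.02)
    for l in labels:
        print(n,l,[(round(float(r["p"]),2),np.round(r["centre"]).tolist(),np.round(ray(p,r["centre"],Z[l])[:2],4).tolist()) for r in ctrl.pinpoint(p,l)[:2]])
    return p
E
python3 - <<'E'
from h import *
d=np.array([-.025,.08]);P=[.49,.25,.30]
q=quat(d,P);ctrl.move_pose(P,q);print(ctrl.get_clock(),ctrl.get_joints(),q)
p=look();save(p,"w1.png");print(np.round(p["extrinsics"],3))
E
```

```text
2.4667 [3.64614496e-01 3.12640741e-01 1.40269762e+00 2.45485108e-04
 1.42658289e+00 6.02177157e-02] [np.float64(0.0), np.float64(0.5923364782216495), np.float64(0.805690695346529), np.float64(0.0)]
wrist large_cell [(0.7, [365.0, 90.0], [0.5199, 0.3524])]
wrist small_cell [(0.92, [296.0, 198.0], [0.4754, 0.1844])]
wrist large_lens [(0.95, [514.0, 139.0], [0.731, 0.3533]), (0.67, [273.0, 352.0], [0.5127, -0.0764])]
wrist small_lens [(0.96, [304.0, 133.0], [0.4605, 0.2771])]
[[ 0.954  0.288  0.084  0.466]
 [ 0.3   -0.916 -0.268  0.326]
 [ 0.     0.281 -0.96   0.469]
 [ 0.     0.     0.     1.   ]]
```

View pics/w1.png

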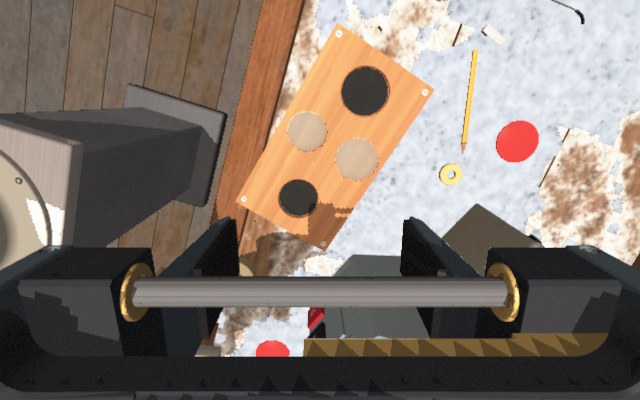

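The wrist view shows both lenses, large at (357,159) and small at (306,131), and the cells at (365,90) and (297,198), all unobstructed. I'll segment them for a finer measurement.

```bash
cat >> h.py <<'E'
def seg(p,targets):
    """targets: name->(approx world xyz, kind, radius). Metric warp round each, threshold, min-enclosing fit"""
    out={}
    for n,(c,kind,r) in targets.items():
        z=.017 if kind=="cell" else .025
        h=r+.012;S=4000.;N=int(2*h*S)
        cs=[(-h,-h),(h,-h),(h,h),(-h,h)]
        src=np.float32([proj(p,[c[0]+a,c[1]+b,z]) for a,b in cs]);dst=np.float32([[0,0],[N,0],[N,N],[0,N]])
        w=cv2.warpPerspective(np.ascontiguousarray(p["frame"]),cv2.getPerspectiveTransform(src,dst),(N,N))
        hsv=cv2.cvtColor(w,cv2.COLOR_RGB2HSV)
        m=(hsv[...,2]<90) if kind=="cell" else ((hsv[...,1]<125)&(hsv[...,2]>70))
        m=cv2.morphologyEx(m.astype(np.uint8),cv2.MORPH_CLOSE,np.ones((15,15)));m=cv2.morphologyEx(m,cv2.MORPH_OPEN,np.ones((41,41)))
        k,lab,st,ce=cv2.connectedComponentsWithStats(m)
        i=min(range(1,k),key=lambda i:np.hypot(*(ce[i]-N/2)),default=None)
        if i is None: print(n,"none");continue
        out[n]=np.array(c[:2])+ce[i]/S-h
        print(n,np.round(out[n],4),"eqdia mm",round(2*np.sqrt(st[i,4]/np.pi)/S*1000,1),"bbox",st[i,2:4]/S*1000)
    return out
T=dict(large_cell=((.518,.351),"cell",.0315),small_cell=((.478,.188),"cell",.0285),large_lens=((.543,.271),"lens",.0295),small_lens=((.462,.28),"lens",.0265))
E
python3 - <<'E'
from h import *
for n in("wrist","top"):
    p=ctrl.get_image(n);print(n);o=seg(p,T)
    if len(o)==4: print("pitch",np.hypot(*(o["large_cell"]-o["small_cell"])))
p=ctrl.get_image("side");print("side");seg(p,T)
E
```

```text
wrist
large_cell [0.519 0.351] eqdia mm 58.5 bbox [57.75 58.25]
small_cell [0.4782 0.1873] eqdia mm 52.3 bbox [52. 51.]
large_lens [0.5367 0.2651] eqdia mm 59.5 bbox [58.5  58.75]
small_lens [0.4617 0.2808] eqdia mm 53.9 bbox [53.  53.5]
pitch 0.16870726569352237
top
large_cell none
small_cell [0.4791 0.2042] eqdia mm 30.2 bbox [42.25 20.25]
large_lens [0.5426 0.2711] eqdia mm 93.0 bbox [82.75 82.75]
small_lens [0.4775 0.2813] eqdia mm 66.8 bbox [51.5 77. ]
side
large_cell [0.5216 0.3538] eqdia mm 56.1 bbox [54.5 56. ]
small_cell [0.4802 0.1885] eqdia mm 50.9 bbox [51. 49.]
large_lens [0.5412 0.2677] eqdia mm 58.5 bbox [58.25 57.  ]
small_lens [0.466  0.2835] eqdia mm 52.6 bbox [52.75 50.75]
```

```bash
cat >> h.py <<'E'
def off(r,g=.03): return .016+np.sqrt(r*r-g*g/4)
def unit(v): v=np.array(v);return v/np.hypot(*v)
E
python3 - <<'E'
from h import *
cell=np.array([.5203,.3524]);lens=np.array([.539,.2664]);r=.0295
d=unit(cell-lens);L=off(r)
s=lens-d*(L+.012);q=quat(d,[*s,.08])
ctrl.set_gripper(.03)
ctrl.move_pose([*s,.08],q)
print("hit",ctrl.servo_line([*s,.0235],velocity=.08,guard=10),ctrl.get_position(),ctrl.get_grip_width())
e=cell-d*(L+.030)
print("hit",ctrl.servo_line([*e,.0235],velocity=.05,guard=15),ctrl.get_position(),ctrl.get_ft_force(),ctrl.get_clock())
print("pred",e+d*L)
T["large_lens"]=((e+d*L),"lens",.0295)
for n in("wrist","side"):
    p=ctrl.get_image(n);print(n);seg(p,T);save(p,n+"2.png")
a=cv2.imread("pics/wrist2.png");b=cv2.imread("pics/side2.png")[130:280,270:510]
b=cv2.resize(b,(640,400));cv2.imwrite("pics/c2.png",cv2.resize(cv2.vconcat([a,b]),None,fx=.75,fy=.75,interpolation=cv2.INTER_AREA))
E
```

```text
hit False [0.55060072 0.21430331 0.02379218] 0.030135381628052578
hit False [0.53554612 0.28237953 0.02348411] [ 0.20521872 -0.39192992 -0.16184707] 7.2167
pred [0.5266743  0.32308502]
wrist
large_cell [0.5159 0.3614] eqdia mm 46.0 bbox [58.5  42.25]
small_cell [0.48   0.1858] eqdia mm 84.6 bbox [81. 81.]
large_lens [0.5263 0.3229] eqdia mm 58.5 bbox [57.25 57.5 ]
small_lens [0.462 0.285] eqdia mm 49.2 bbox [51.75 47.5 ]
side
large_cell [0.5204 0.3641] eqdia mm 42.9 bbox [55.5 36. ]
small_cell [0.48   0.1886] eqdia mm 55.6 bbox [54.5 55. ]
large_lens [0.525  0.3267] eqdia mm 60.2 bbox [74.5 58.5]
small_lens [0.4662 0.2979] eqdia mm 30.8 bbox [40.   22.25]
```

View pics/c2.png

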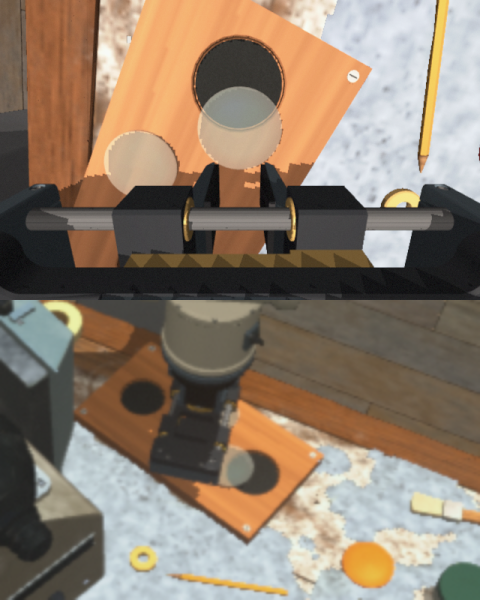

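The lens sits centred in the finger cradle, at about (318,168) in the full wrist frame, with its front over the large cell, centred near (317,110). I'll fit the cell's far floor arc for the fine lateral correction, then finish the push.

```bash
cat >> h.py <<'E'
from scipy.optimize import least_squares
def arc(p,c0,r,d,z=.014,thr=90):
    """centre of a dark cell floor of known radius from its far arc (along d)"""
    f=cv2.cvtColor(np.ascontiguousarray(p["frame"]),cv2.COLOR_RGB2HSV)[...,2];pts=[]
    for a in np.radians(np.arange(-65,66,3)):
        v=R.from_euler("z",a).apply([d[0],d[1],0])[:2]
        rr=np.arange(r-.012,r+.012,.0002)
        val=[cv2.getRectSubPix(f,(1,1),tuple(map(float,proj(p,[*(c0+v*t),z]))))[0,0] for t in rr]
        k=np.argmax(np.array(val)>thr)
        if k>0: pts.append(c0+v*rr[k])
    pts=np.array(pts)
    s=least_squares(lambda c:np.hypot(*(pts-c[:2]).T)-r,c0,loss="soft_l1",f_scale=.0005)
    print("arc",np.round(s.x,4),"rms mm",np.sqrt(np.mean(s.fun**2))*1e3,len(pts));return s.x
E
python3 - <<'E'
from h import *
d=unit([-.0187,.086]);L=off(.0295)
p=ctrl.get_image("wrist")
cell=arc(p,np.array([.519,.351]),.0315,d)
t=np.array(ctrl.get_position());lens=t[:2]+d*L;print("lens",lens)
n=np.array([-d[1],d[0]]);print("lateral mm",(cell-lens)@n*1e3,"along",(cell-lens)@d*1e3)
E
```

```text
arc [0.5198 0.3495] rms mm 0.37388524435620446 44
lens [0.52673959 0.32288731]
lateral mm 1.1607473498603067 along 27.481988236793143
```

```bash
python3 - <<'E'
from h import *
d=unit([-.0187,.086]);L=off(.0295);cell=np.array([.5198,.3495])
e=cell-d*(L-.001)
print("hit",ctrl.servo_line([*e,.0235],velocity=.04,guard=15),ctrl.get_position(),ctrl.get_ft_force())
p=ctrl.get_image("wrist");T["large_lens"]=(cell,"lens",.0295);seg(p,T);save(p,"w3.png")
ctrl.servo_line([*(e-d*.01),.0235],velocity=.08)
ctrl.servo_line([*(e-d*.03),.14],velocity=.15);print(ctrl.get_clock())
p=ctrl.get_image("wrist");save(p,"w4.png");seg(p,T)
a=cv2.imread("pics/w3.png")[:260];b=cv2.imread("pics/w4.png")[:260];cv2.imwrite("pics/c4.png",cv2.vconcat([a,b]))
E
```

```text
hit False [0.52835057 0.30991196 0.02346426] [ 0.49329941 -0.72740453  0.83751523]
large_cell [0.5057 0.3116] eqdia mm 11.4 bbox [12.    8.75]
small_cell [0.4787 0.1861] eqdia mm 89.1 bbox [81. 81.]
large_lens [0.519  0.3521] eqdia mm 57.7 bbox [55.5 57.5]
small_lens [0.4605 0.3017] eqdia mm 20.1 bbox [25.  14.5]
9.4917
large_cell none
small_cell [0.4766 0.1861] eqdia mm 75.0 bbox [81. 81.]
large_lens [0.5193 0.3505] eqdia mm 58.6 bbox [57.25 58.25]
small_lens [0.4624 0.2814] eqdia mm 53.1 bbox [52.25 52.5 ]
```

View pics/c4.png

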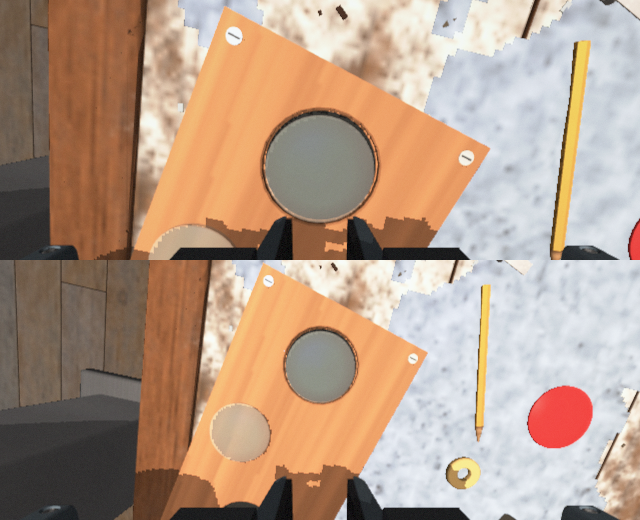

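The large lens is down in its cell: a thin dark ring runs concentrically round it at (320,166) in the upper frame and (321,365) in the stacked lower one. Next is the small lens. I'll remeasure it and its cell on the way.

```bash
python3 - <<'E'
from h import *
d=unit([.0165,-.0945]);P=[.485,.25,.28];q=quat(d,P);ctrl.move_pose(P,q)
p=ctrl.get_image("wrist")
lens=seg(p,{"small_lens":((.462,.281),"lens",.0265)})["small_lens"]
cell=arc(p,np.array([.4785,.187]),.0285,d)
d=unit(cell-lens);L=off(.0265);print(d)
s=lens-d*(L+.012);q=quat(d,[*s,.08])
ctrl.move_pose([*s,.08],q)
print("hit",ctrl.servo_line([*s,.023],velocity=.08,guard=10),ctrl.get_position())
e=cell-d*(L+.026)
print("hit",ctrl.servo_line([*e,.023],velocity=.05,guard=15),ctrl.get_position(),ctrl.get_ft_force(),ctrl.get_clock())
print("pred",np.array(ctrl.get_position())[:2]+d*L)
T["small_lens"]=((e+d*L),"lens",.0265)
for n in("side","top"):
    p=ctrl.get_image(n);seg(p,{"small_lens":T["small_lens"],"small_cell":T["small_cell"]});save(p,n+"5.png")
a=cv2.imread("pics/top5.png")[190:290,230:390];b=cv2.imread("pics/side5.png")[150:250,280:440]
cv2.imwrite("pics/c5.png",cv2.resize(cv2.vconcat([a,b]),None,fx=3,fy=3,interpolation=2))
E
```

```text
small_lens [0.4616 0.2808] eqdia mm 53.9 bbox [53.   53.25]
arc [0.4785 0.1886] rms mm 0.39690308892349024 44
[ 0.18038265 -0.98359651]
hit False [0.45289045 0.32998651 0.02334454]
hit False [0.46696426 0.25154602 0.02299001] [ 0.45379698 -0.44851077 -0.42249998] 13.7333
pred [0.47379103 0.21432078]
small_lens none
small_cell [0.473  0.1982] eqdia mm 67.0 bbox [69.75 67.  ]
small_lens [0.4728 0.216 ] eqdia mm 83.8 bbox [77. 77.]
small_cell [0.4955 0.1721] eqdia mm 32.6 bbox [46.75 28.  ]
```

View pics/c5.png

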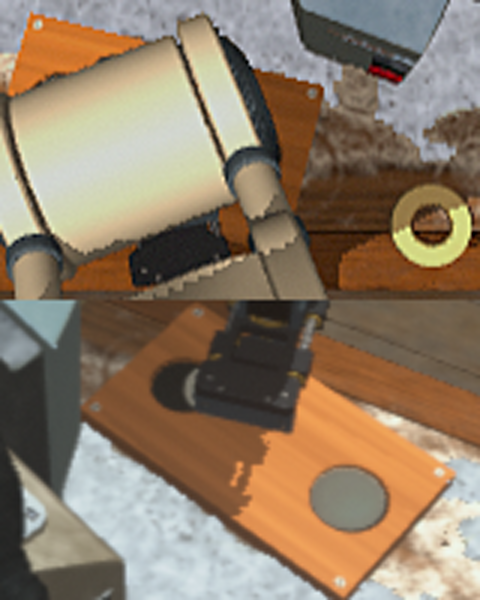

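```bash
python3 - <<'E'
from h import *
d=np.array([.18038265,-.98359651]);L=off(.0265);cell=np.array([.4785,.1886])
e=cell-d*(L-.0025)
print("hit",ctrl.servo_line([*e,.023],velocity=.04,guard=12),ctrl.get_position(),ctrl.get_ft_force())
ctrl.servo_line([*(e-d*.01),.023],velocity=.08)
ctrl.servo_line([*(e-d*.03),.14],velocity=.15)
P=[.485,.25,.28];ctrl.move_pose(P,quat(d,P));print(ctrl.get_clock())
p=ctrl.get_image("wrist");save(p,"w6.png")
seg(p,{"small_lens":((.4785,.187),"lens",.0265),"large_lens":((.519,.351),"lens",.0295)})
s=ctrl.get_image("side");save(s,"s6.png")
a=cv2.resize(cv2.imread("pics/w6.png")[:260,180:500],None,fx=2,fy=2)[:,:];b=cv2.imread("pics/s6.png")[150:250,280:440]
a=cv2.resize(a,(480,390));b=cv2.resize(b,(320,200));b=cv2.copyMakeBorder(b,0,190,0,0,0);cv2.imwrite("pics/c6.png",cv2.hconcat([a,b]))
E
```

```text
hit False [0.47215486 0.22342725 0.02301431] [-0.16554099  0.50517572  0.62436777]
16.525
small_lens [0.4783 0.1893] eqdia mm 54.0 bbox [53.25 53.  ]
large_lens [0.5183 0.3496] eqdia mm 59.5 bbox [58.75 59.  ]
```

View pics/c6.png

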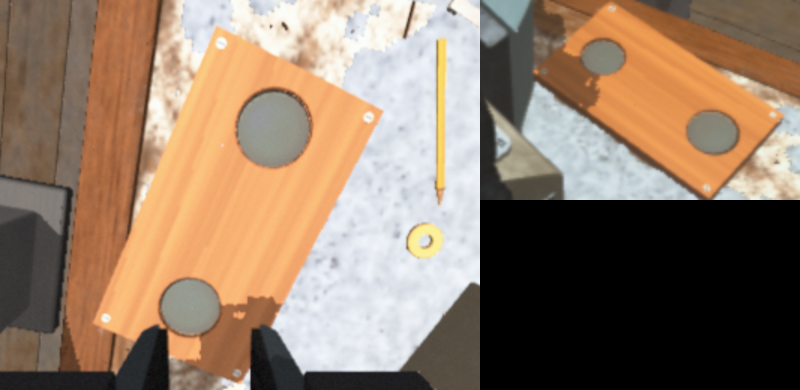

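Both lenses show inside their cells, small at (190,306) and large at (273,127) in the combined picture. I'll take a closer look at the small one's rim.

```bash
python3 - <<'E'
from h import *
P=[.485,.225,.23];d=np.array([.18,-.98]);ctrl.move_pose(P,quat(d,P));p=ctrl.get_image("wrist");save(p,"w7.png")
u=proj(p,[.478,.187,.02]).astype(int);v=proj(p,[.519,.351,.02]).astype(int);s=cv2.imread("pics/s6.png");print(u,v)
f=cv2.imread("pics/w7.png")
def crop(i,c,h): c=np.clip(c,h,[i.shape[1]-h,i.shape[0]-h]);return cv2.resize(i[c[1]-h:c[1]+h,c[0]-h:c[0]+h],(390,390),interpolation=2)
cv2.imwrite("pics/c7.png",cv2.hconcat([crop(f,u,55),crop(f,v,55)]))
E
```

```text
[309 198] [374  58]
```

View pics/c7.png

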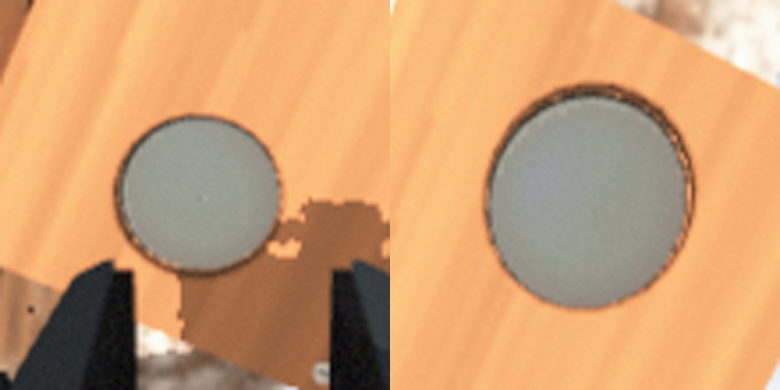

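The small lens is ringed all round by a thin gap. The large lens shows its gap mainly on the far side (+y), so its tail might be caught on the rim. I'll sweep the cradle over it again at z = 23.5 mm. That passes 1.5 mm above a seated lens and nudges a hung one in.

```bash
python3 - <<'E'
from h import *
d=unit([-.0187,.086]);L=off(.0295);cell=np.array([.5195,.3500])
s=cell-d*(L+.012);e=cell-d*(L-.005)
q=quat(d,[*s,.08]);ctrl.move_pose([*s,.08],q)
a=np.array(ctrl.get_image("wrist")["frame"])
ctrl.servo_line([*s,.0235],velocity=.08,guard=10);f0=np.array(ctrl.get_ft_force())
print("hit",ctrl.servo_line([*e,.0235],velocity=.03,guard=10),ctrl.get_position(),np.array(ctrl.get_ft_force())-f0)
p=ctrl.get_image("wrist");save(p,"w8.png");seg(p,{"large_lens":((.519,.351),"lens",.0295)})
ctrl.servo_line([*s,.0235],velocity=.08)
ctrl.servo_line([*s,.08],velocity=.1)
p=ctrl.get_image("wrist");save(p,"w9.png");seg(p,{"large_lens":((.519,.351),"lens",.0295)})
g=cv2.cvtColor(a,cv2.COLOR_RGB2BGR)
v=proj(p,[.519,.351,.02]).astype(int);print(v,ctrl.get_clock())
c=lambda i:cv2.resize(i[max(v[1]-80,0):v[1]+80,v[0]-80:v[0]+80],(390,390),interpolation=2)
cv2.imwrite("pics/c9.png",cv2.hconcat([c(g),c(cv2.imread("pics/w9.png"))]))
E
```

```text
hit False [0.52720093 0.31445959 0.02347818] [-0.51036971 -0.34103091  0.6401003 ]
large_lens [0.5187 0.3525] eqdia mm 57.6 bbox [55.75 57.75]
large_lens [0.519  0.3513] eqdia mm 58.1 bbox [56.5  57.75]
[319 134] 20.5333
```

View pics/c9.png

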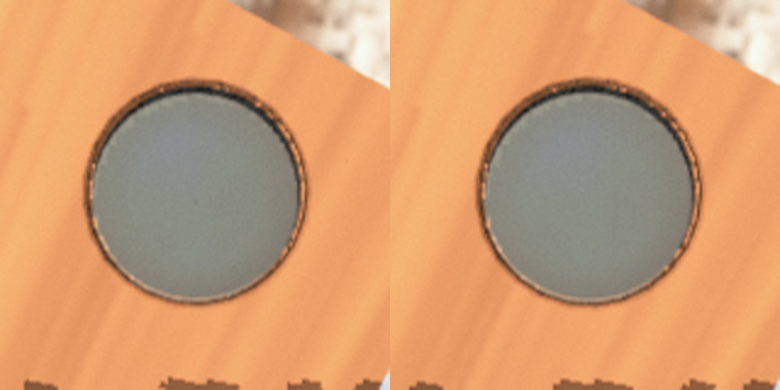

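The sweep met no resistance and left the large lens unmoved, with a gap ring all round, so it is seated. I'll do the same check on the small one, then retreat and hand in.

```bash
python3 - <<'E'
from h import *
d=np.array([.18038265,-.98359651]);L=off(.0265);cell=np.array([.4783,.1880])
s=cell-d*(L+.012);e=cell-d*(L-.005)
ctrl.servo_line([.49,.29,.12],velocity=.15)
q=quat(d,[*s,.08]);ctrl.move_pose([*s,.08],q)
ctrl.servo_line([*s,.0225],velocity=.08,guard=10);f0=np.array(ctrl.get_ft_force())
print("hit",ctrl.servo_line([*e,.0225],velocity=.03,guard=10),ctrl.get_position(),np.array(ctrl.get_ft_force())-f0)
ctrl.servo_line([*s,.0225],velocity=.08);ctrl.servo_line([*s,.1],velocity=.15)
P=[.485,.225,.23];ctrl.move_pose(P,quat(d,P));p=ctrl.get_image("wrist");save(p,"w10.png")
seg(p,{"small_lens":((.4785,.187),"lens",.0265),"large_lens":((.519,.351),"lens",.0295)});print(ctrl.get_clock())
f=cv2.imread("pics/w10.png");g=cv2.imread("pics/w7.png")
c=lambda i:cv2.resize(i[143:253,254:364],(390,390),interpolation=2)
cv2.imwrite("pics/c10.png",cv2.hconcat([c(g),c(f)]))
E
```

```text
hit False [0.47243749 0.2202902  0.02251713] [-0.42011831  0.90699928 -0.92857058]
small_lens [0.4783 0.1892] eqdia mm 53.7 bbox [53.   52.75]
large_lens [0.5181 0.3488] eqdia mm 59.0 bbox [58.25 58.25]
24.7083
```

View pics/c10.png

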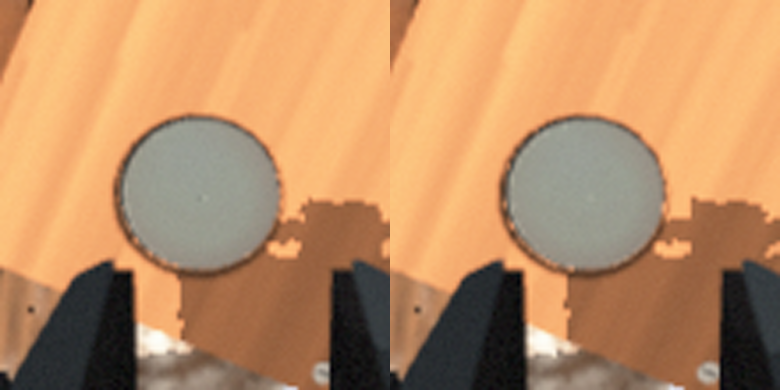

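Nothing changed here either: the small lens is ringed by a gap, and the sweep met no resistance. The robot is clear of everything, so I'm handing in.

```bash
python3 -c "
from bench import ctrl
ctrl.job_done();print(ctrl.get_clock())"
```

```text
the job is handed in; nothing more can be done
the job is handed in; nothing more can be done
```

Both lens blanks are in their cells, large in large and small in small, and I handed the job in at about 25 s. I slid each one over the deck in a cradle made by the two part-open fingertips. I pushed the large one first.

- **Seating:** In the last wrist pictures both lenses sit inside their cells with a gap ring around them. A second pass with the fingertips over each cell, 1.5 mm above where a seated lens would be, met no resistance and moved neither lens. The change in wrist force stayed around 1 N.
- **Bystanders:** The arm was not commanded near the tape roll, brass gauge or card box. I did not measure their positions again at the end.
- **Disagreements:** The fitted cell centres came out 166 mm apart instead of the true 170 mm, so I pushed 1–2.5 mm past the fitted centres. The apparent lens sizes were too coarse to confirm depth, so that rests on the gap rings and the free second pass.

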